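# Complete the battery row on the carrier, then draw its lock pin and hold it

## Task

Put the two loose battery packs on the carrier's two empty rubber pads, one on each, centred and square like the pack that already lies there, so that the three make a neat row side by side, and let go of them. Then release the carrier: pull the steel lock pin straight up in its bore, without forcing it sideways, until the groove round its shank is just clear of the top of the guide block (about 35 mm of lift), with the lower part of the pin still inside the bore, and finish holding it there in the gripper. Leave the other things on the bench and the belt alone.

Things in the scene. Friction and masses are not known exactly. Their poses are not given: they have to be found in the camera images.
- carrier: Work carrier, fixed on the green belt: aluminium plate 96 mm (its x) by 180 mm (its y), 12 mm thick, three black rubber pads in a row along y; at its -y end a grey guide block, 46x46 mm, 72 mm tall, with the lock pin. Origin at belt level; the plate spans y -56 to +124 mm, the block's axis is at y -80 mm; z up. That end points away from the robot, within 0.3 rad.
- pad_1 (a point): Centre of the top of the pad farthest from the guide block (empty at the start). Each pad is 60 mm (carrier x) by 42 mm (carrier y), its top 3 mm above the plate and 15 mm above the belt; pads follow one another every 50 mm along the carrier's y. The point's axes are the carrier's.
- pad_2 (a point): Centre of the top of the middle pad (empty at the start).
- pad_3 (a point): Centre of the top of the pad nearest the guide block; battery_c already lies on it.
- bore_mouth (a point): Centre of the bore's mouth in the top face of the guide block, 72 mm above the belt. The bore is 17.5 mm wide, runs straight down through the whole block, and has a small chamfer.
- lock_pin: Loose steel pin in the bore, 0.15 kg; nothing but its weight holds it. Origin at its lower tip, z up along it. Shank 16 mm wide, 0 to 70 mm; groove 39 to 43 mm above the tip; collar 30 mm wide, 70 to 76 mm, resting on the block's top when down (tip 70 mm below the bore's mouth); ribbed round grip 24 mm wide, 76 to 116 mm. The groove is clear of the block after 31 mm of lift.
- battery_a: Loose battery pack, flat dark block with a pale label, 36 mm (its x) by 56 mm (its y) by 11 mm high, about 45 g, lying label up on the belt or on the bench left of it (whose top is 0.9 mm lower; between them runs a rail 45 mm wide, 4 mm high). Origin at the centre of its underside. On the carrier its long side (y) lies along the carrier's x.
- battery_b: Second loose battery pack, the same as battery_a; either may go on either empty pad.
- battery_c: Third battery pack, the same, already on the pad nearest the guide block, to stay there.
- connector: Bystander: pale connector block 11x34x14 mm, lying on the belt behind the loose battery packs. Origin at the centre of its underside.
- knob_cap: Bystander: round black knob with a pale cap, 24 mm wide and 16 mm high, lying on the bench behind the loose battery packs. Origin at the centre of its underside.
- label_roll: Bystander: white roll of labels, 50 mm wide and 30 mm high, on the belt beyond the loose battery packs. Origin at the centre of its underside.
- flux_bottle: Bystander: small orange bottle with a black cap, 30 mm wide and 58 mm tall, on the belt near the rail, beyond the battery packs. Origin at the centre of its underside.
There are look-alikes about, which are no part of the job. What is shaped like the battery_a but brown is not meant. Leave any red look-alike of the battery_c alone.

How it is judged:
By the outcome, as a careful person would: the job done as asked, in the order asked, and still so for the second after the job is handed in, while the arm keeps its last pose, push and grip.
It also fails if it takes over 58 s, if anything falls off the work surface, if the arm or the gripper's body presses on something with over 40 N, if the wrist force passes 120 N, or if a joint passes its speed limit or range.

## Robot

A 7-joint arm with a two-finger parallel gripper is mounted at the origin on the work surface; the furniture and walls round the work are solid. World frame = base frame: x ahead of the robot, y to its left, z up, the work surface at z = 0. Lengths are in mm, angles in rad, forces in N, time in s.
With the tool pointing down it reaches from about 425 to 1025 mm from the base axis. Payload 9.4 kg.
Tool frame: the origin (TCP) lies at the very end of the fingers, on their centre line; the grasp point (between the pads) lies 19 mm behind it; z points along the fingers, y is the direction in which the jaws open and shut (so a half turn about z gives the same grasp; the last joint's range is limited). The gripper opens to 93 mm and grips with 3 to 60 N. Pads are 15 mm wide; open, the fingers measure 128 mm over their backs; the gripper's body (75 mm by 188 mm) begins 65 mm behind the grasp point.
Start: joints at [-1.219, 0.599, -0.003, 1.599, 0.002, 0.943, -0.08], TCP at [301.445, 659.36, 218.618] pointing down, gripper open.
Joint ranges: [-2.57, 2.57], [-0.35, 1.97], [-1.29, 1.29], [0.11, 2.56], [-1.05, 4.19], [0.11, 1.86], [-2.63, 2.63]. Speed limits (rad/s): [2.22, 2.22, 3.01, 3.01, 3.14, 3.14, 3.14].

## Interface

Orientations are given as [roll, pitch, yaw] about the fixed x, y, z axes, in that order (R = Rz(yaw) Ry(pitch) Rx(roll)).
In Python, from workcell import env gives the robot as it stands.
- The arm moves only by the tool drive_tool, never from a script. Its argument "rows" is a list that holds one entry, the list of rows, each a list of 4 numbers: the shift along the world's x, y, z in mm, then the turn about the world's z in rad. A call has 1 to 20 rows; each row is the pose to reach, as a shift and turn from the pose commanded when the call began; what a row does not reach only later rows make up. A row lasts 1/12 s, in which the tool goes at most 41.7 mm and 7.16 degrees, less where a joint would pass 70% of its speed; a pose out of reach is approached as far as the arm can. A call with a gripper value outside its range is refused whole. "hand" is the closure in counts, from 0 (fully open) to 255 (shut), set as the call begins (left out, the last holds). The fingers move at their own pace and stop on an object; the grip force is fixed at half the most. Time passes only in rows, so rows that repeat a pose let the fingers close. It gives the time, the measured TCP pose, the force and the opening at its end, in the units of the state.
- env.get_obs(): the state, without advancing time (a new reading comes with each control period).
- env.capture(name): name is "side" or "top" or "wrist"; returns (picture, depth): 400x640x3 uint8, blue, green, red; 400x640 float32, mm along the optical axis (not along the pixel's ray), 0 where there is no reading.
- env.camera_params(name): a dict with "K" (3x3 intrinsics, pixels), "dist_coeffs" ([k1, k2, p1, p2, k3] as OpenCV has them; the pictures are not rectified), "pose" (4x4, takes a point from camera to world coordinates); the wrist camera has in their place "mount" (4x4, takes a point from camera to tool coordinates, whose origin is the TCP and whose axes are the flange's). Camera axes: x right, y down, z forward; pixel columns grow to the right and rows downward; lengths in mm; the calibration is good to about 2 mm. A picture is of the moment at which its call begins: read the wrist's pose just before it. camera_params takes no time and is no camera call.
- env.close_job(): hands the job in, once; it reports no verdict.
The state is a dict: "time": time; "q": joint angles; "dq": joint speeds; "effort": joint torques, N m; "ee_pos": TCP position; "eef_rot": TCP orientation; "ft_force": force on the tool from outside, world axes, zero at the start; "torque": the same for the moment, N m; "width": finger opening in mm.
Only numpy, scipy, OpenCV 4.12 (cv2) and the standard library are available. Lean on these libraries where they do the work, as an engineer would, in place of code of your own. Each camera call takes 0.05 s, during which the arm holds its last target.

## Working session

There is one attempt and no reset: what is moved stays moved. The work goes in short steps, Python scripts to look and compute and a tool call to move; the robot and the scene stay as the last step left them, time stands still between calls to the robot, and variables do not carry over. Pictures are saved under pics/ and viewed, and the job is handed in when it is done.

Besides the shell and the picture viewer there is one more tool, called after "Emit:" as name([rows], argument=value, ...), one row to a line, values as JSON. drive_tool: Moves the arm, as the interface text tells. Its arguments: {"type":"object","properties":{"rows":{"type":"array","items":{"type":"array","items":{"type":"array","items":{"type":"number"}}}},"hand":{"type":"number"}},"required":["rows"]}

```bash
mkdir -p pics; cat > h.py <<'E'
import numpy as np, cv2
from workcell import env
from scipy.spatial.transform import Rotation as R
def snap(n,f):
    o=env.get_obs(); im,d=env.capture(n); cv2.imwrite('pics/'+f+'.png',im); np.savez('pics/'+f+'.npz',im=im,d=d,p=np.array(o['ee_pos']),r=np.array(o['eef_rot'])); return im,d,o
def pose(n,o=None):
    c=env.camera_params(n)
    if n!='wrist': return np.array(c['pose'])
    T=np.eye(4); T[:3,:3]=R.from_euler('xyz',o[1]).as_matrix(); T[:3,3]=o[0]
    return T@np.array(c['mount'])
def load(f):
    return np.load('pics/'+f+'.npz')
def toplane(n,f,uv,z):
    c=env.camera_params(n);s=load(f);T=pose(n,(s['p'],s['r']))
    q=cv2.undistortPoints(np.array(uv,float).reshape(-1,1,2),np.array(c['K']),np.array(c['dist_coeffs'])).reshape(-1,2)
    d=np.c_[q,np.ones(len(q))]@T[:3,:3].T; t=(z-T[2,3])/d[:,2]
    return T[:3,3]+d*t[:,None]
def bydepth(n,f,uv):
    c=env.camera_params(n);s=load(f);T=pose(n,(s['p'],s['r']))
    uv=np.array(uv,float).reshape(-1,2)
    q=cv2.undistortPoints(uv.reshape(-1,1,2),np.array(c['K']),np.array(c['dist_coeffs'])).reshape(-1,2)
    z=np.array([s['d'][int(v),int(u)] for u,v in uv])
    return (np.c_[q,np.ones(len(q))]*z[:,None])@T[:3,:3].T+T[:3,3]
def crop(f,x0,y0,x1,y1,k,out):
    im=cv2.imread('pics/'+f+'.png')[y0:y1,x0:x1]; cv2.imwrite('pics/'+out+'.png',cv2.resize(im,None,fx=k,fy=k,interpolation=cv2.INTER_CUBIC))
E
python3 - <<'E'
from h import *
for n in ['top','side','wrist']: snap(n,n+'0')
o=env.get_obs(); print(o)
for n in ['top','side','wrist']:
    c=env.camera_params(n); print(n,{k:np.round(v,3).tolist() for k,v in c.items()})
E
```

```text
{'time': 0.15, 'q': array([-1.21872732,  0.59990276, -0.00256968,  1.5999352 ,  0.00181454,
        0.9428604 , -0.07979198]), 'dq': array([-0.00147184, -0.00217804,  0.00195124, -0.00195236, -0.00019644,
        0.00112306,  0.000886  ]), 'effort': array([ 2.58981272e-03, -7.65588570e+01,  1.49933729e+00, -2.52560788e+01,
       -5.22427401e-02,  1.48160494e-02,  7.96763948e-05]), 'ee_pos': array([301.27024424, 659.0576555 , 217.98974258]), 'eef_rot': array([-3.14049408e+00,  1.04375281e-04,  2.71292032e+00]), 'ft_force': array([ 0.12095555, -0.13341071,  0.48669234]), 'torque': array([0.00272501, 0.00453239, 0.04167328]), 'width': 92.9892318986519}
top {'K': [[402.923, 0.0, 313.734], [0.0, 402.923, 196.469], [0.0, 0.0, 1.0]], 'dist_coeffs': [-0.032, 0.0, 0.0, 0.0, 0.0], 'pose': [[-0.02, -0.994, 0.112, 492.442], [-1.0, 0.021, 0.0, -9.018], [-0.003, -0.112, -0.994, 924.388], [0.0, 0.0, 0.0, 1.0]]}
side {'K': [[509.363, 0.0, 320.376], [0.0, 509.363, 204.773], [0.0, 0.0, 1.0]], 'dist_coeffs': [-0.011, 0.0, 0.0, 0.0, 0.0], 'pose': [[0.835, -0.368, 0.408, 141.131], [-0.549, -0.528, 0.648, -695.791], [-0.023, -0.765, -0.643, 762.641], [0.0, 0.0, 0.0, 1.0]]}
wrist {'K': [[326.119, 0.0, 316.581], [0.0, 326.119, 198.093], [0.0, 0.0, 1.0]], 'dist_coeffs': [-0.063, 0.0, 0.0, 0.0, 0.0], 'mount': [[0.0, -0.957, -0.29, 81.177], [1.0, -0.0, 0.001, 0.85], [-0.001, -0.29, 0.957, -165.734], [0.0, 0.0, 0.0, 1.0]]}
```

View pics/top0.png

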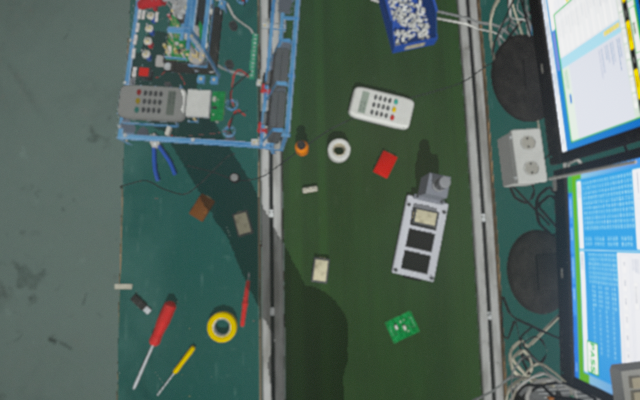

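View pics/side0.png

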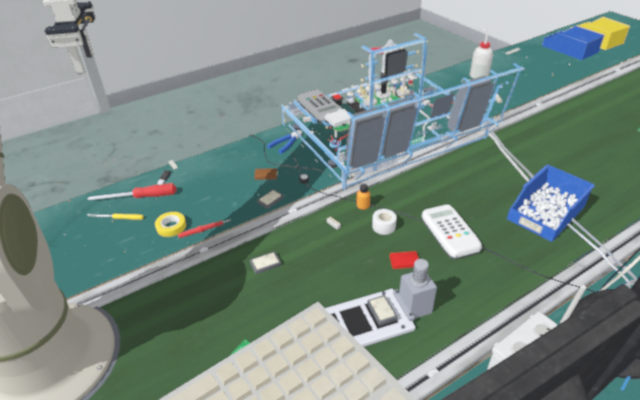

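View pics/wrist0.png

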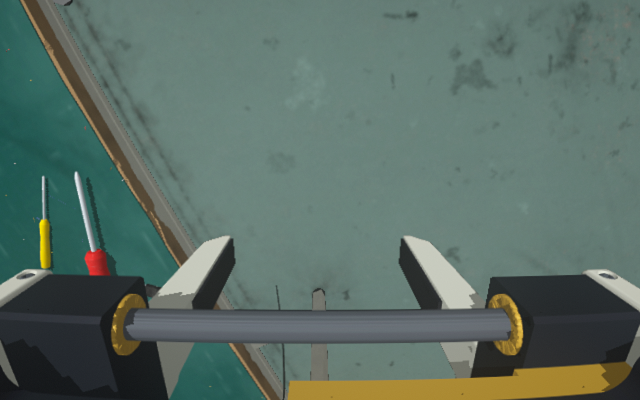

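```bash
python3 - <<'E'
from h import *
crop('top0',370,160,470,290,5,'c1'); crop('top0',180,180,340,290,5,'c2')
print(bydepth('top0','top0',[[340,300],[370,230],[230,260],[215,270],[242,222],[320,269],[418,262],[436,180],[425,217],[420,240],[201,207]]).round(1))
E
```

```text
Traceback (most recent call last):
  File "h.py", line 19, in bydepth
    c=env.camera_params(n);s=load(f);T=pose(n,(s['p'],s['r']))
ValueError: cameras: side, top, wrist
```

View pics/c1.png

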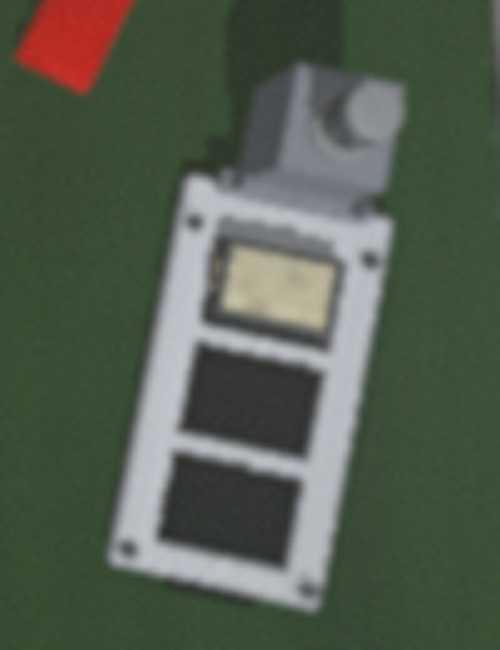

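View pics/c2.png

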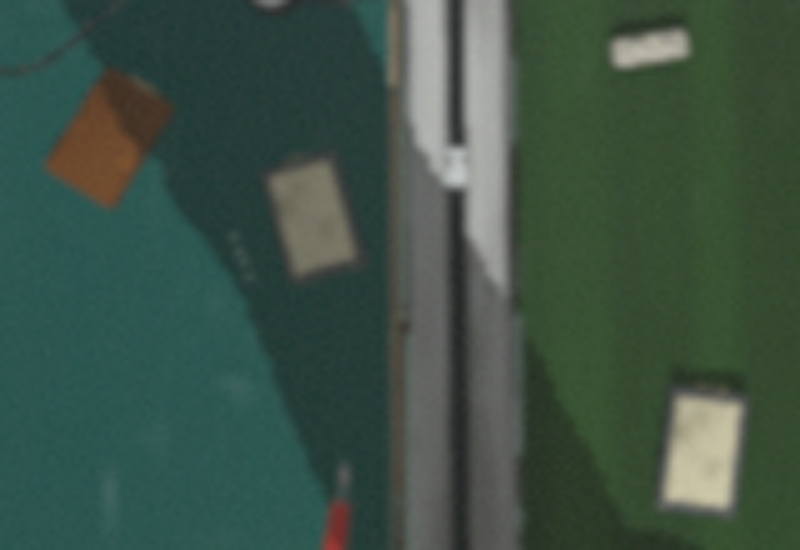

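```bash
python3 - <<'E'
from h import *
n='top';f='top0'
print(bydepth(n,f,[[340,300],[370,230],[230,260],[215,270],[242,222],[320,269],[418,262],[436,180],[425,217],[420,240],[201,207],[201+90//1,300]]).round(1))
C1=lambda p:[[370+a/5,160+b/5] for a,b in p]; C2=lambda p:[[180+a/5,180+b/5] for a,b in p]
P=toplane(n,f,C1([(188,175),(393,217),(318,610),(108,565)]),12);print(P.round(1)); 
for i in range(4): print(np.linalg.norm(P[i]-P[i-1]).round(1),np.arctan2(*(P[i]-P[i-1])[[1,0]]))
p1=toplane(n,f,C1([(175,450),(302,478),(285,570),(158,540)]),15);p2=toplane(n,f,C1([(197,343),(324,372),(308,460),(181,430)]),15)
print('pads',p1.mean(0),p2.mean(0))
c=toplane(n,f,C1([(222,237),(343,262),(330,348),(205,322)]),26); print('c',c.mean(0))
for q,z in (([(265,172),(330,153),(362,262),(297,282)],10.5),([(675,383),(748,393),(735,515),(657,508)],11)):
    P=toplane(n,f,C2(q),z);print(P.round(1),P.mean(0).round(1))
    for i in range(4): print(np.linalg.norm(P[i]-P[i-1]).round(1),np.arctan2(*(P[i]-P[i-1])[[1,0]]).round(3))
E
```

```text
[[ 3.607e+02 -6.310e+01 -2.200e+00]
 [ 5.166e+02 -1.357e+02  1.600e+00]
 [ 4.550e+02  1.848e+02 -6.000e-01]
 [ 4.334e+02  2.179e+02  3.800e+00]
 [ 5.403e+02  1.550e+02  1.170e+01]
 [ 4.315e+02 -1.940e+01  9.300e+00]
 [ 4.427e+02 -2.384e+02  1.630e+01]
 [ 6.162e+02 -2.667e+02  8.770e+01]
 [ 5.423e+02 -2.569e+02  2.430e+01]
 [ 4.914e+02 -2.460e+02  1.340e+01]
 [ 5.765e+02  2.494e+02  9.600e+00]
 [ 3.633e+02  4.720e+01  3.000e-01]]
[[ 594.1 -223.    12. ]
 [ 572.9 -315.9   12. ]
 [ 397.4 -272.4   12. ]
 [ 419.4 -179.2   12. ]]
180.0 -0.24549088330719532
95.3 -1.795139405464254
180.8 2.898763466835503
95.8 1.3388673077667166
pads [ 442.94711962 -234.30434559   15.        ] [ 490.84642247 -246.69618268   15.        ]
c [ 539.05038227 -256.27074677   26.        ]
[[558.  175.8  10.5]
 [566.1 146.1  10.5]
 [516.4 131.7  10.5]
 [507.9 161.2  10.5]] [537.1 153.7  10.5]
52.2 0.283
30.7 -1.305
51.8 -2.86
30.7 1.85
[[ 4.594e+02 -8.800e+00  1.100e+01]
 [ 4.542e+02 -4.150e+01  1.100e+01]
 [ 4.004e+02 -3.440e+01  1.100e+01]
 [ 4.042e+02  4.000e-01  1.100e+01]] [429.6 -21.1  11. ]
55.9 -0.165
33.1 -1.726
54.3 3.01
34.9 1.462
```

Emit:
drive_tool([
  [[60, -126, -10, -0.2], [120, -260, -20, -0.45], [180, -385, -40, -0.65], [236, -505, -60, -0.859], [236, -505, -60, -0.859], [236, -505, -60, -0.859], [236, -505, -60, -0.859], [236, -505, -60, -0.859], [236, -505, -60, -0.859], [236, -505, -60, -0.859], [236, -505, -60, -0.859], [236, -505, -60, -0.859], [236, -505, -60, -0.859], [236, -505, -60, -0.859], [236, -505, -60, -0.859], [236, -505, -60, -0.859], [236, -505, -60, -0.859], [236, -505, -60, -0.859]],
])

```text
time: 1.65
ee_pos: [536.9, 156.0, 158.6]
eef_rot: [-3.142, -0.001, 1.856]
ft_force: [0.2, -0.4, -0.6]
width: 92.5
```

```bash
python3 - <<'E'
from h import *
_,_,o=snap('wrist','w1'); print(o['time'],o['ee_pos'],o['eef_rot'])
E
```

```text
1.65 [536.90144981 156.01988755 158.63011076] [-3.14152298e+00 -6.36626126e-04  1.85610654e+00]
```

View pics/w1.png

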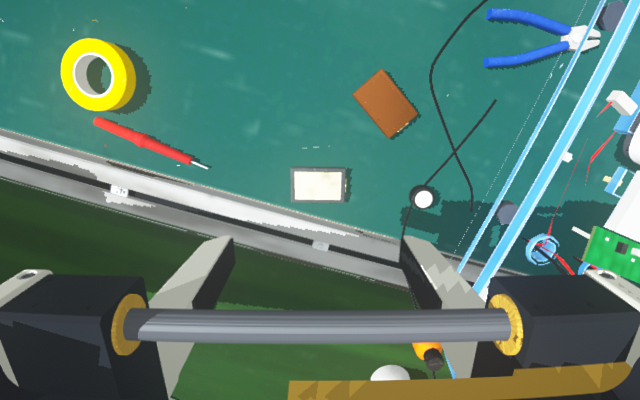

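```bash
python3 - <<'E'
from h import *
crop('w1',270,150,370,220,8,'c3')
print(bydepth('wrist','w1',[[320,185],[320,225],[560,140],[600,90],[500,220],[525,205],[570,70],[480,245],[230,150],[423,199]]).round(1))
E
```

```text
[[5.408e+02 1.574e+02 9.500e+00]
 [5.540e+02 1.131e+02 7.000e-01]
 [7.132e+02 2.632e+02 6.630e+01]
 [7.824e+02 3.288e+02 3.000e-01]
 [7.299e+02 1.755e+02 1.460e+01]
 [7.081e+02 2.042e+02 6.800e+01]
 [7.323e+02 3.308e+02 1.480e+01]
 [7.304e+02 1.397e+02 1.000e+00]
 [4.449e+02 1.645e+02 2.000e-01]
 [6.434e+02 1.738e+02 1.450e+01]]
```

View pics/c3.png

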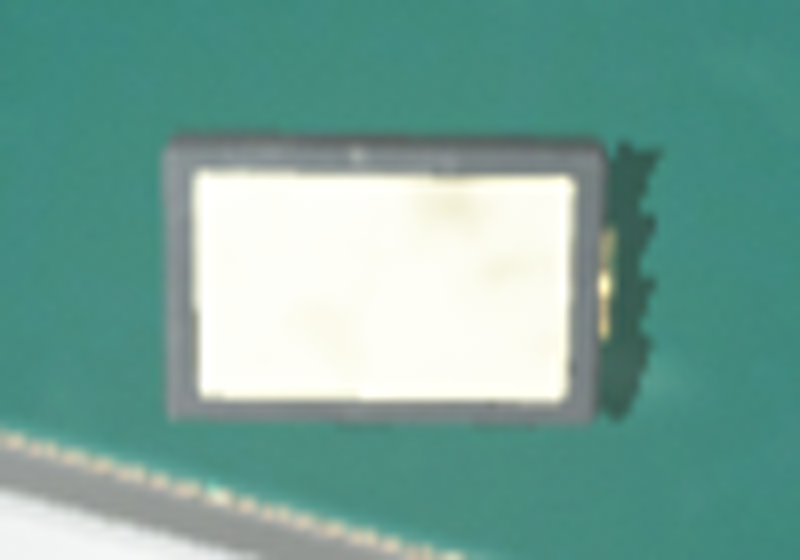

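```bash
python3 - <<'E'
from h import *
q=[(168,148),(604,152),(597,421),(168,418)]
P=toplane('wrist','w1',[[270+a/8,150+b/8] for a,b in q],10.1);print(P.round(1),P.mean(0).round(1))
for i in range(4): print(np.linalg.norm(P[i]-P[i-1]).round(1),np.arctan2(*(P[i]-P[i-1])[[1,0]]).round(3))
E
```

```text
[[508.7 165.5  10.1]
 [560.1 180.1  10.1]
 [569.9 146.9  10.1]
 [517.7 132.   10.1]] [539.1 156.1  10.1]
34.7 1.834
53.5 0.276
34.6 -1.286
54.2 -2.864
```

Emit:
drive_tool([
  [[2, 1.5, -40, -0.006], [2, 1.5, -80, -0.006], [2, 1.5, -115, -0.006], [2, 1.5, -140, -0.006], [2, 1.5, -150, -0.006], [2, 1.5, -156, -0.006], [2, 1.5, -156, -0.006], [2, 1.5, -156, -0.006]],
], hand=0)

```text
time: 2.37
ee_pos: [539.9, 156.4, 3.6]
eef_rot: [3.14, -0.0, 1.848]
ft_force: [-0.1, 0.2, 0.5]
width: 93.0
```

Emit:
drive_tool([
  [[0, 0, 0, 0], [0, 0, 0, 0], [0, 0, 0, 0], [0, 0, 0, 0], [0, 0, 0, 0], [0, 0, 0, 0]],
], hand=255)

```text
time: 2.87
ee_pos: [539.6, 155.9, 2.9]
eef_rot: [3.141, 0.0, 1.848]
ft_force: [-0.6, -0.1, 0.1]
width: 57.5
```

Emit:
drive_tool([
  [[0, 0, 0, 0], [0, 0, 0, 0], [0, 0, 0, 0], [0, 0, 40, 0], [0, 0, 80, 0], [0, 0, 97, 0], [0, 0, 97, 0], [0, 0, 97, 0], [0, 0, 97, 0]],
])

```text
time: 3.62
ee_pos: [538.9, 155.9, 98.9]
eef_rot: [-3.141, 0.0, 1.848]
ft_force: [-0.5, -0.3, -0.8]
width: 54.9
```

```bash
python3 - <<'E'
from h import *
_,_,o=snap('wrist','w2'); print(o['time'],o['ee_pos'],o['eef_rot'],o['width'],o['ft_force'])
crop('w2',220,170,420,320,4,'c4')
E
```

```text
3.6167 [538.94330654 155.8936763   98.90166268] [-3.14073727e+00  5.21139735e-06  1.84807744e+00] 54.87980718194373 [-0.45406137 -0.25044311 -0.84371511]
```

View pics/c4.png

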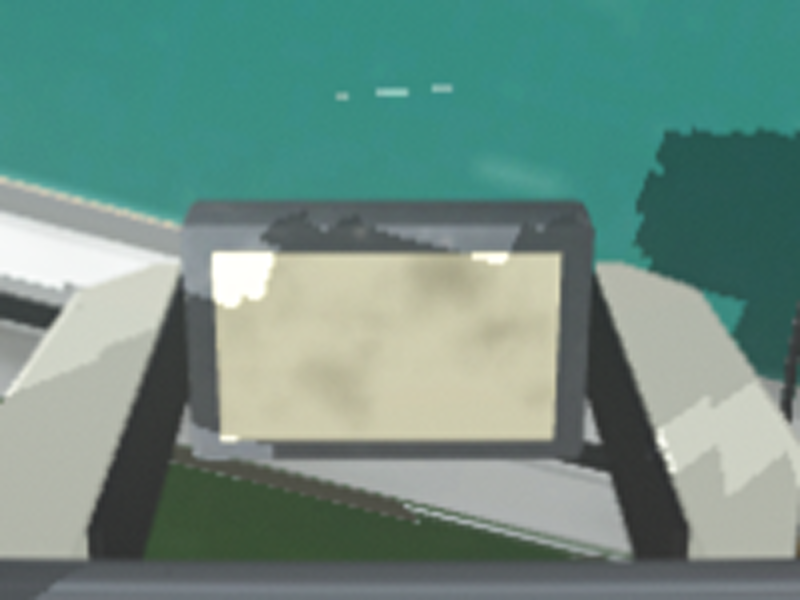

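```bash
cat >> h.py <<'E'
def rel(f,q,ztop):
    s=load(f);P=toplane('wrist',f,q,ztop);c=P.mean(0)
    l=(P[1]-P[0]+P[2]-P[3]);a=np.arctan2(l[1],l[0])
    y=s['r'][2];d=(c-s['p'])[:2]
    t=np.array([d@[np.cos(y),np.sin(y)],d@[np.sin(y),-np.cos(y)]])
    print('edges',[np.linalg.norm(P[i]-P[i-1]).round(1) for i in range(4)],'centre',c.round(1),'ang',a.round(3),'yaw',y.round(3),'tool xy offset',t.round(1)); return c,a
E
python3 - <<'E'
from h import *
C=lambda q:[[220+a/4,170+b/4] for a,b in q]
rel('w2',C([(186,222),(592,222),(582,460),(193,456)]),106.1)
rel('w2',C([(212,251),(562,251),(553,441),(219,440)]),106.1)
E
```

```text
edges [np.float64(34.9), np.float64(53.0), np.float64(35.5), np.float64(54.1)] centre [539.5 157.3 106.1] ang 0.272 yaw 1.848 tool xy offset [1.2 0.9]
edges [np.float64(28.3), np.float64(46.0), np.float64(28.4), np.float64(46.2)] centre [539.4 156.7 106.1] ang 0.276 yaw 1.848 tool xy offset [0.6 0.7]
```

Emit:
drive_tool([
  [[-3, -25, 0, 0.07], [-8, -60, 0, 0.16], [-13, -100, 0, 0.27], [-18, -140, 0, 0.38], [-23, -180, 0, 0.49], [-28, -220, 0, 0.6], [-33, -260, 0, 0.71], [-38, -300, 0, 0.82], [-42, -340, 0, 0.92], [-46, -375, 0, 1.0], [-48, -395, 0, 1.04], [-48, -403, 0, 1.049], [-48, -403, 0, 1.049], [-48, -403, 0, 1.049], [-48, -403, 0, 1.049], [-48, -403, 0, 1.049], [-48, -403, 0, 1.049]],
])

```text
time: 5.08
ee_pos: [491.9, -245.3, 99.6]
eef_rot: [3.141, -0.0, 2.899]
ft_force: [0.5, 0.3, 0.3]
width: 54.6
```

```bash
python3 - <<'E'
from h import *
_,_,o=snap('wrist','w3'); print(o['time'],o['ee_pos'],o['eef_rot'],o['width'],o['q'])
E
```

```text
5.0833 [ 491.93154703 -245.34178322   99.60343434] [ 3.14119125e+00 -1.39812358e-04  2.89918591e+00] 54.56936736609205 [ 0.51361005  0.56713036 -0.2207431   2.09409734  0.24506329  0.50433948
  1.43937204]
```

View pics/w3.png

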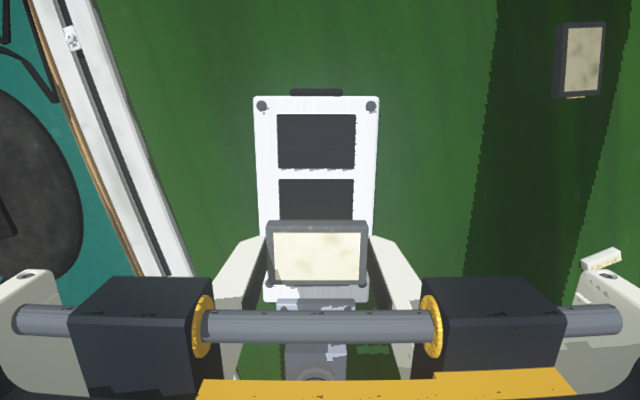

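```bash
python3 - <<'E'
from h import *
crop('w3',245,85,390,190,5,'c5');crop('w3',540,10,620,110,6,'c6');crop('w3',255,210,385,310,6,'c7')
E
```

```text
(no output)
```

View pics/c5.png

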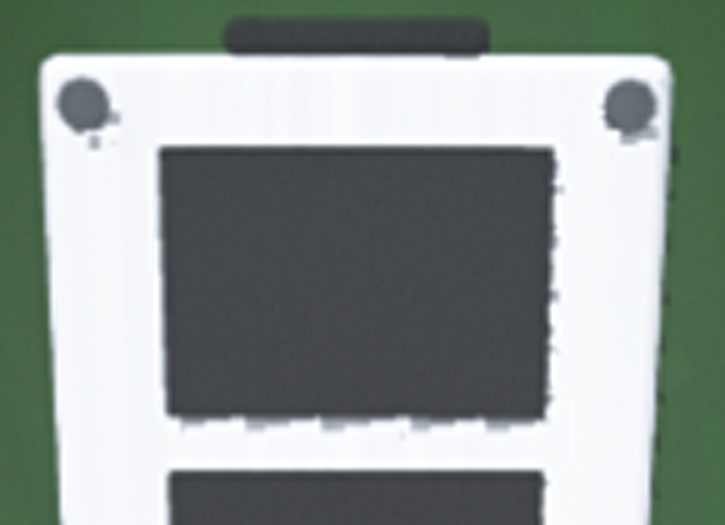

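View pics/c6.png

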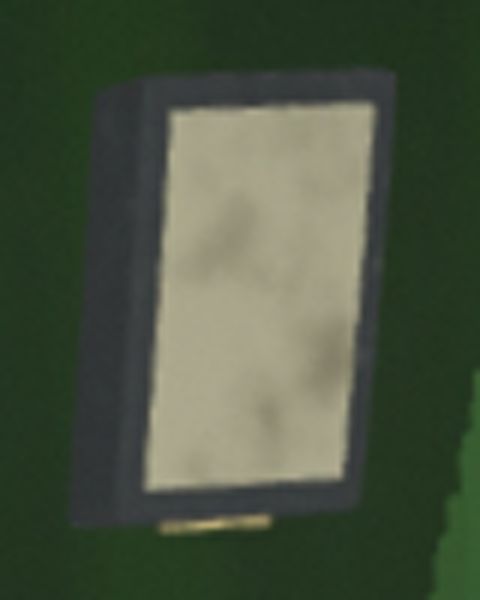

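View pics/c7.png

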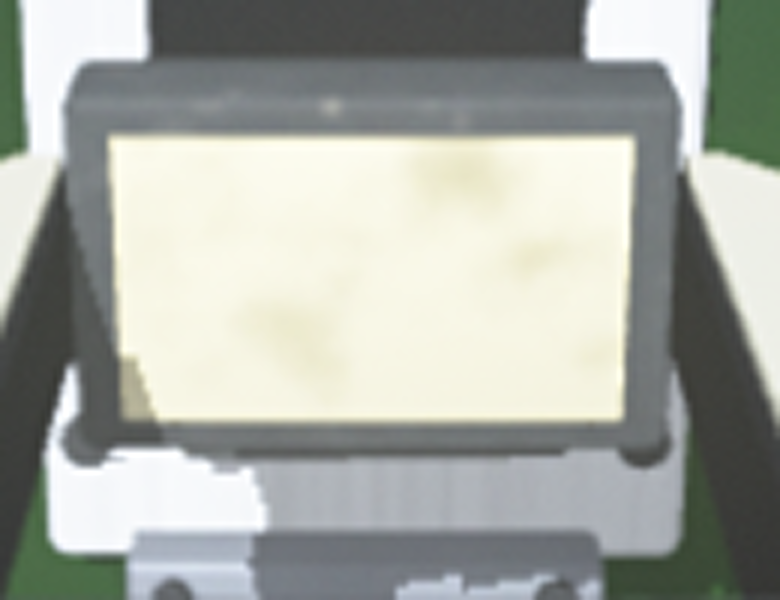

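```bash
python3 - <<'E'
from h import *
C=lambda q,x,y,k:[[x+a/k,y+b/k] for a,b in q]
print('pad1');rel('w3',C([(160,148),(554,148),(547,414),(167,414)],245,85,5),15)
print('plate end');print(toplane('wrist','w3',C([(40,58),(672,58)],245,85,5),12))
print('held label');rel('w3',C([(108,135),(636,135),(625,422),(120,420)],255,210,6),106.8)
print('batt b label');rel('w3',C([(170,110),(375,104),(345,478),(145,491)],540,10,6),11)
print('batt b');rel('w3',C([(147,80),(394,70),(358,508),(115,522)],540,10,6),11)
E
```

```text
pad1
edges [np.float64(40.5), np.float64(58.9), np.float64(40.5), np.float64(59.4)] centre [ 443.6 -232.4   15. ] ang 1.328 yaw 2.899 tool xy offset [50.  1.]
plate end
[[ 399.84190447 -270.38680363   12.        ]
 [ 422.52523267 -178.64345777   12.        ]]
held label
edges [np.float64(28.4), np.float64(46.3), np.float64(28.6), np.float64(46.6)] centre [ 492.5 -244.2  106.8] ang 1.325 yaw 2.899 tool xy offset [-0.3  1.2]
batt b label
edges [np.float64(46.2), np.float64(28.4), np.float64(45.9), np.float64(28.4)] centre [430.3 -18.9  11. ] ang 1.421 yaw 2.899 tool xy offset [114.1 205. ]
batt b
edges [np.float64(53.4), np.float64(34.1), np.float64(53.9), np.float64(34.6)] centre [430.2 -19.5  11. ] ang 1.423 yaw 2.899 tool xy offset [114.1 204.4]
```

Emit:
drive_tool([
  [[-25, 7, 0, 0.003], [-48.4, 13.7, 0, 0.003], [-48.4, 13.7, -20, 0.003], [-48.4, 13.7, -45, 0.003], [-48.4, 13.7, -60, 0.003], [-48.4, 13.7, -68, 0.003], [-48.4, 13.7, -68, 0.003], [-48.4, 13.7, -68, 0.003], [-48.4, 13.7, -68, 0.003], [-48.4, 13.7, -68, 0.003]],
])

```text
time: 5.97
ee_pos: [443.6, -233.6, 32.5]
eef_rot: [-3.141, 0.001, 2.9]
ft_force: [0.4, -0.2, 0.6]
width: 54.5
```

```bash
python3 - <<'E'
from h import *
_,_,o=snap('wrist','w4'); print(o['time'],o['ee_pos'],o['eef_rot'],o['width'])
crop('w4',200,150,440,330,3,'c8')
E
```

```text
5.9667 [ 443.56949768 -233.60411916   32.49830143] [-3.14138812e+00  1.47626089e-03  2.89975827e+00] 54.468647968457276
```

View pics/c8.png

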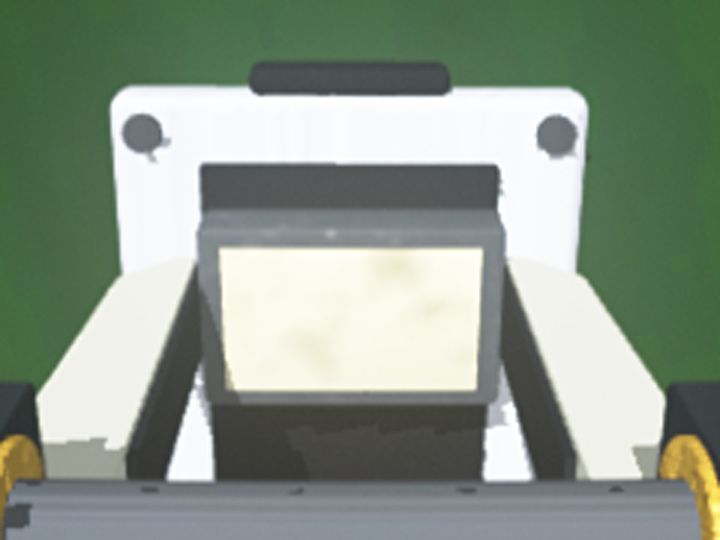

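```bash
python3 - <<'E'
from h import *
C=lambda q,x,y,k:[[x+a/k,y+b/k] for a,b in q]
s=load('w4');y=s['r'][2]
def tx(P): d=(P-s['p'])[:,:2]; return np.c_[d@[np.cos(y),np.sin(y)],d@[np.sin(y),-np.cos(y)]].round(1)
print('pad edge',tx(toplane('wrist','w4',C([(200,163),(499,163)],200,150,3),15)))
print('plate',tx(toplane('wrist','w4',C([(112,87),(588,87)],200,150,3),12)))
print('label',tx(toplane('wrist','w4',C([(218,247),(483,247),(477,391),(230,391)],200,150,3),39.7)))
print('batt',tx(toplane('wrist','w4',C([(198,228),(503,228),(499,404),(205,404)],200,150,3),39.7)))
E
```

```text
pad edge [[ 21.5 -28.5]
 [ 21.5  30.4]]
plate [[ 36.2 -45.6]
 [ 36.2  47.8]]
label [[ 14.1 -22.1]
 [ 14.1  24.3]
 [-14.7  24.5]
 [-14.7 -21.1]]
batt [[ 17.7 -25.4]
 [ 17.6  27.7]
 [-17.5  28.7]
 [-17.4 -25.8]]
```

Emit:
drive_tool([
  [[-0.8, 0.2, -4, 0], [-0.8, 0.2, -8, 0], [-0.8, 0.2, -10, 0], [-0.8, 0.2, -11.5, 0], [-0.8, 0.2, -12.5, 0], [-0.8, 0.2, -12.5, 0], [-0.8, 0.2, -12.5, 0]],
])

```text
time: 6.6
ee_pos: [442.2, -233.2, 19.0]
eef_rot: [3.142, -0.0, 2.9]
ft_force: [-0.2, 1.1, -0.2]
width: 54.4
```

Emit:
drive_tool([
  [[0, 0, -0.4, 0], [0, 0, -0.7, 0], [0, 0, -0.7, 0]],
])

```text
time: 6.85
ee_pos: [442.3, -233.2, 18.7]
eef_rot: [-3.142, 0.0, 2.9]
ft_force: [-1.1, 0.6, 2.3]
width: 54.4
```

Emit:
drive_tool([
  [[0, 0, 0, 0], [0, 0, 0, 0], [0, 0, 0, 0], [0, 0, 0, 0], [0, 0, 0, 0], [0, 0, 30, 0], [0, 0, 70, 0], [0, 0, 82, 0], [0, 0, 82, 0], [0, 0, 82, 0]],
], hand=0)

```text
time: 7.68
ee_pos: [442.5, -233.6, 100.9]
eef_rot: [-3.141, 0.002, 2.899]
ft_force: [-0.8, 0.2, -0.9]
width: 92.8
```

```bash
python3 - <<'E'
from h import *
_,_,o=snap('wrist','w5'); print(o['time'],o['ee_pos'],o['eef_rot'],o['width'])
crop('w5',220,130,420,280,4,'c9')
E
```

```text
7.6833 [ 442.48723658 -233.61764278  100.94122571] [-3.14123108e+00  1.88967617e-03  2.89930513e+00] 92.80500664030998
```

View pics/c9.png

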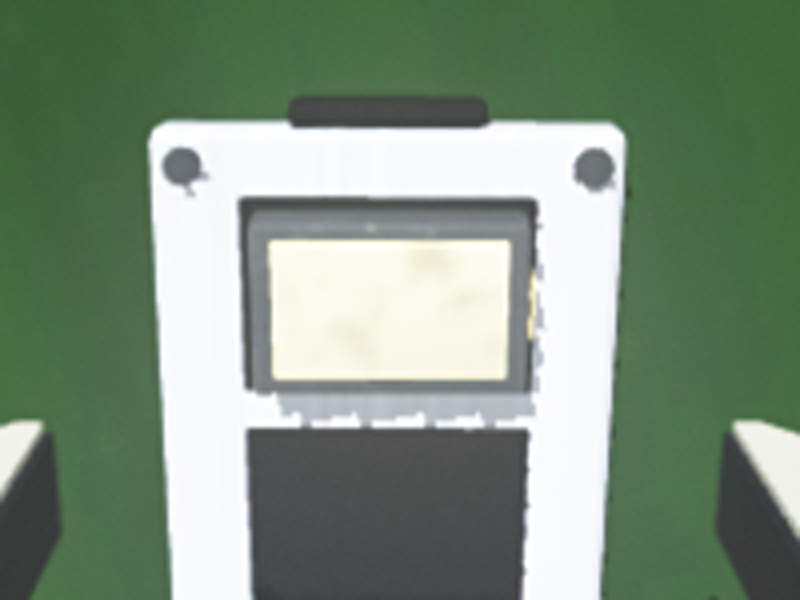

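```bash
python3 - <<'E'
from h import *
C=lambda q,x,y,k:[[x+a/k,y+b/k] for a,b in q]
rel('w5',C([(269,239),(512,239),(508,381),(272,381)],220,130,4),26)
rel('w5',C([(248,221),(533,221),(530,391),(252,391)],220,130,4),26)
print('pad2,1,plate');
s=load('w5');y=s['r'][2]
def tx(P): d=(P-s['p'])[:,:2]; return np.c_[d@[np.cos(y),np.sin(y)],d@[np.sin(y),-np.cos(y)]].round(1)
print(tx(toplane('wrist','w5',C([(248,430),(528,430),(240,199),(537,199)],220,130,4),15)))
print(tx(toplane('wrist','w5',C([(150,123),(625,123)],220,130,4),12)))
E
```

```text
edges [np.float64(29.2), np.float64(46.5), np.float64(29.2), np.float64(46.7)] centre [ 443.  -231.9   26. ] ang 1.328 yaw 2.899 tool xy offset [-0.1  1.8]
edges [np.float64(34.9), np.float64(54.3), np.float64(34.9), np.float64(55.2)] centre [ 442.4 -231.6   26. ] ang 1.328 yaw 2.899 tool xy offset [0.6 1.9]
pad2,1,plate
[[-30.1 -28. ]
 [-30.2  30.8]
 [ 19.6 -28. ]
 [ 19.6  30.9]]
[[ 34.4 -45.7]
 [ 34.4  48.2]]
```

Emit:
drive_tool([
  [[-1, 18, 0, -0.12], [-2, 36, 0, -0.24], [-3, 54, 0, -0.36], [-4, 72, 0, -0.48], [-5, 90, 0, -0.6], [-6, 108, 0, -0.72], [-7, 126, 0, -0.84], [-8, 144, 0, -0.96], [-9, 162, 0, -1.08], [-10, 180, 0, -1.2], [-11, 198, 0, -1.32], [-12, 210, 0, -1.42], [-12, 213, 0, -1.478], [-12, 213, 0, -1.478], [-12, 213, 0, -1.478], [-12, 213, 0, -1.478], [-12, 213, 0, -1.478]],
])

```text
time: 9.15
ee_pos: [430.1, -20.9, 100.1]
eef_rot: [-3.141, 0.001, 1.422]
ft_force: [0.5, -0.5, 1.2]
width: 93.1
```

```bash
python3 - <<'E'
from h import *
_,_,o=snap('wrist','w6'); print(o['time'],o['ee_pos'],o['eef_rot'],o['width'])
crop('w6',220,130,420,280,4,'c10')
E
```

```text
9.15 [430.05407749 -20.87911688 100.09560835] [-3.14104090e+00  5.97116839e-04  1.42242991e+00] 93.13500008455092
```

View pics/c10.png

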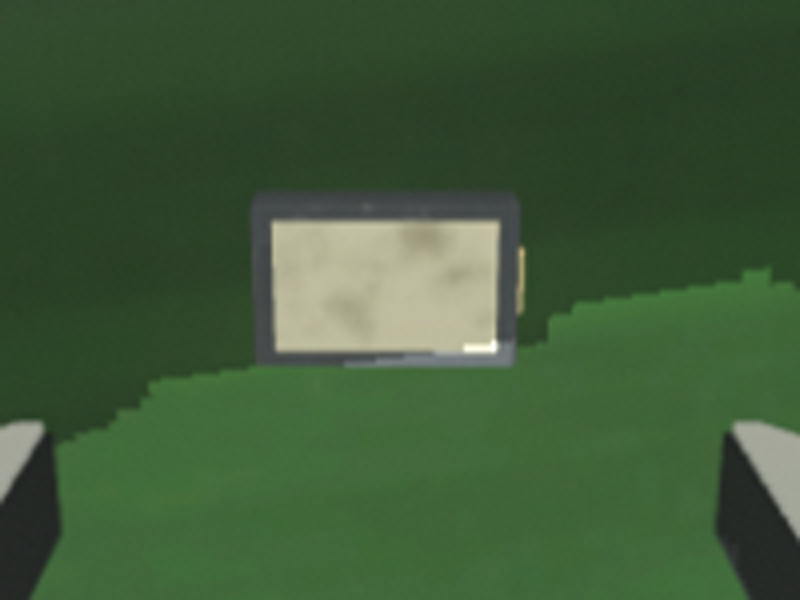

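```bash
python3 - <<'E'
from h import *
C=lambda q,x,y,k:[[x+a/k,y+b/k] for a,b in q]
rel('w6',C([(271,220),(501,220),(498,353),(274,353)],220,130,4),11)
rel('w6',C([(252,204),(519,203),(515,367),(256,367)],220,130,4),11)
E
```

```text
edges [np.float64(28.6), np.float64(46.4), np.float64(28.6), np.float64(46.6)] centre [430.4 -19.4  11. ] ang -0.148 yaw 1.422 tool xy offset [1.6 0.1]
edges [np.float64(35.0), np.float64(53.7), np.float64(35.2), np.float64(54.1)] centre [430.3 -19.2  11. ] ang -0.146 yaw 1.422 tool xy offset [1.7 0. ]
```

Emit:
drive_tool([
  [[0.2, 1.2, -30, 0], [0.2, 1.2, -60, 0], [0.2, 1.2, -82, 0], [0.2, 1.2, -92, 0], [0.2, 1.2, -97, 0], [0.2, 1.2, -97, 0], [0.2, 1.2, -97, 0], [0.2, 1.2, -97, 0]],
])

```text
time: 9.87
ee_pos: [432.9, -19.5, 6.4]
eef_rot: [-3.136, 0.001, 1.417]
ft_force: [0.0, -0.2, -0.4]
width: 92.9
```

Emit:
drive_tool([
  [[0, 0, 0, 0], [0, 0, 0, 0], [0, 0, 0, 0], [0, 0, 0, 0], [0, 0, 0, 0], [0, 0, 0, 0], [0, 0, 0, 0], [0, 0, 0, 0], [0, 0, 0, 0], [0, 0, 0, 0], [0, 0, 30, 0], [0, 0, 70, 0], [0, 0, 97, 0], [0, 0, 97, 0], [0, 0, 97, 0]],
], hand=255)

```text
time: 11.12
ee_pos: [433.8, -18.5, 104.6]
eef_rot: [-3.139, 0.0, 1.424]
ft_force: [0.1, 1.0, -1.0]
width: 54.3
```

Emit:
drive_tool([
  [[5, -18, 0, 0.12], [10, -36, 0, 0.24], [14, -54, 0, 0.36], [18, -72, 0, 0.48], [23, -90, 0, 0.6], [28, -108, 0, 0.72], [33, -126, 0, 0.84], [38, -144, 0, 0.96], [42, -162, 0, 1.08], [46, -180, 0, 1.2], [50, -198, 0, 1.32], [54, -216, 0, 1.42], [57, -227, 0, 1.476], [57, -227, 0, 1.476], [57, -227, 0, 1.476], [57, -227, 0, 1.476], [57, -227, 0, 1.476], [57, -227, 0, 1.476]],
])

```text
time: 12.62
ee_pos: [489.9, -244.9, 103.4]
eef_rot: [-3.137, 0.0, 2.898]
ft_force: [0.7, 0.8, -0.2]
width: 54.2
```

```bash
python3 - <<'E'
from h import *
_,_,o=snap('wrist','w7'); print(o['time'],o['ee_pos'],o['eef_rot'],o['width'])
crop('w7',220,70,420,320,3,'c11')
E
```

```text
12.6167 [ 489.87483867 -244.90723283  103.37625982] [-3.13650718e+00  4.94300673e-05  2.89825317e+00] 54.206891011819806
```

View pics/c11.png

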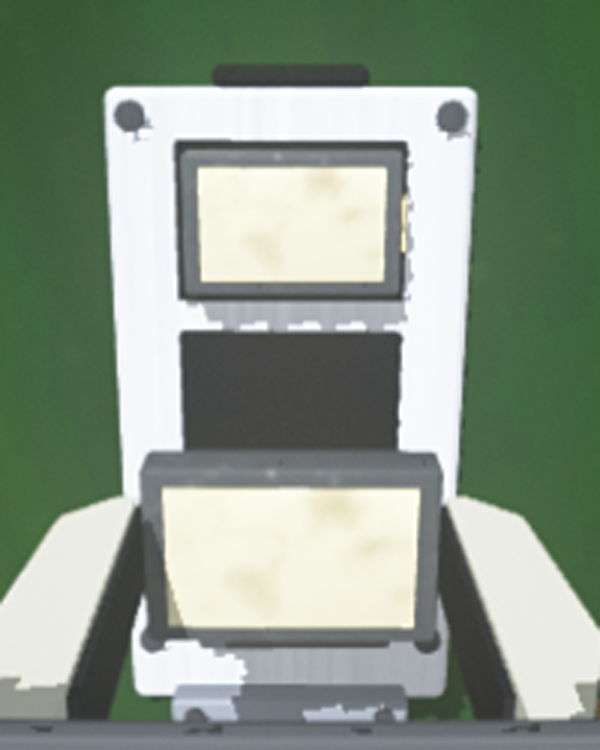

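```bash
python3 - <<'E'
from h import *
C=lambda q,x,y,k:[[x+a/k,y+b/k] for a,b in q]
s=load('w7')
print('label depths z',bydepth('wrist','w7',C([(200,510),(290,510),(390,510),(210,610),(290,610),(390,610),(240,220),(340,220),(290,270)],220,70,3)).round(1))
y=s['r'][2]
def tx(P): d=(P-s['p'])[:,:2]; return np.c_[d@[np.cos(y),np.sin(y)],d@[np.sin(y),-np.cos(y)]].round(1)
for zt in (107,109,111): rel('w7',C([(162,487),(420,489),(413,630),(166,628)],220,70,3),zt)
print('pad2 front, pad1 front');print(tx(toplane('wrist','w7',C([(181,333),(402,333),(176,142),(408,142)],220,70,3),15)))
print('a label');rel('w7',C([(197,167),(387,167),(385,282),(200,283)],220,70,3),26)
E
```

```text
label depths z [[ 478.2 -257.6  107.6]
 [ 482.  -241.9  107.7]
 [ 486.1 -224.4  108.1]
 [ 498.1 -261.2  107.9]
 [ 502.5 -246.9  106.3]
 [ 506.4 -228.7  107.3]
 [ 438.9 -244.3   25.8]
 [ 444.9 -220.2   25.6]
 [ 454.1 -235.3   25.5]]
edges [np.float64(28.8), np.float64(46.3), np.float64(28.8), np.float64(46.5)] centre [ 492.1 -244.3  107. ] ang 1.321 yaw 2.898 tool xy offset [-2.   1.1]
edges [np.float64(28.4), np.float64(45.7), np.float64(28.4), np.float64(46.0)] centre [ 491.1 -244.1  109. ] ang 1.321 yaw 2.898 tool xy offset [-1.   1.1]
edges [np.float64(28.1), np.float64(45.1), np.float64(28.1), np.float64(45.4)] centre [ 490.1 -243.8  111. ] ang 1.321 yaw 2.898 tool xy offset [0.  1.1]
pad2 front, pad1 front
[[ 18.1 -28.5]
 [ 18.2  30.6]
 [ 68.  -28.2]
 [ 68.1  30.6]]
a label
edges [np.float64(28.8), np.float64(46.4), np.float64(28.5), np.float64(46.6)] centre [ 443.3 -232.    26. ] ang 1.331 yaw 2.898 tool xy offset [48.3  1.3]
```

Emit:
drive_tool([
  [[0.6, -0.1, -25, 0.007], [0.6, -0.1, -50, 0.007], [0.6, -0.1, -62, 0.007], [0.6, -0.1, -68, 0.007], [0.6, -0.1, -68, 0.007], [0.6, -0.1, -68, 0.007], [0.6, -0.1, -68, 0.007], [0.6, -0.1, -68, 0.007], [0.6, -0.1, -68, 0.007]],
])

```text
time: 13.42
ee_pos: [491.0, -246.4, 36.5]
eef_rot: [-3.136, 0.002, 2.905]
ft_force: [-0.3, -0.3, -0.3]
width: 54.4
```

```bash
python3 - <<'E'
from h import *
_,_,o=snap('wrist','w8'); print(o['time'],o['ee_pos'],o['eef_rot'],o['width'])
crop('w8',200,70,440,320,3,'c12')
E
```

```text
13.4167 [ 491.02508586 -246.38408149   36.45875629] [-3.13567903e+00  2.07859015e-03  2.90491214e+00] 54.3690702167076
```

View pics/c12.png

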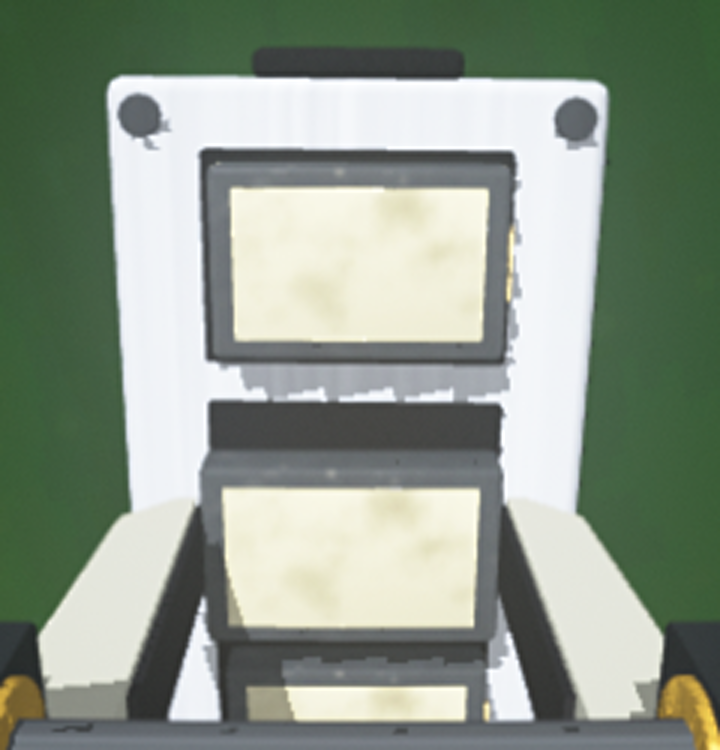

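```bash
python3 - <<'E'
from h import *
C=lambda q,x,y,k:[[x+a/k,y+b/k] for a,b in q]
s=load('w8')
y=s['r'][2]
def tx(P): d=(P-s['p'])[:,:2]; return np.c_[d@[np.cos(y),np.sin(y)],d@[np.sin(y),-np.cos(y)]].round(1)
rel('w8',C([(222,487),(481,488),(475,629),(230,627)],200,70,3),40.8)
print('pad2 front, pad1 front');print(tx(toplane('wrist','w8',C([(209,402),(503,405),(202,150),(516,153)],200,70,3),15)))
print('a label');rel('w8',C([(230,187),(491,189),(486,343),(234,341)],200,70,3),26)
E
```

```text
edges [np.float64(28.4), np.float64(46.2), np.float64(28.6), np.float64(46.0)] centre [ 492.8 -245.4   40.8] ang 1.33 yaw 2.905 tool xy offset [-1.5  1.4]
pad2 front, pad1 front
[[ 20.3 -27.5]
 [ 19.8  31.8]
 [ 70.  -26.8]
 [ 69.5  32. ]]
a label
edges [np.float64(28.3), np.float64(46.4), np.float64(28.3), np.float64(46.8)] centre [ 443.2 -231.9   26. ] ang 1.327 yaw 2.905 tool xy offset [49.9  2.8]
```

Emit:
drive_tool([
  [[-0.8, 1.0, -5, -0.003], [-0.8, 1.0, -9, -0.003], [-0.8, 1.0, -11, -0.003], [-0.8, 1.0, -12.5, -0.003], [-0.8, 1.0, -12.5, -0.003], [-0.8, 1.0, -12.5, -0.003]],
])

```text
time: 13.97
ee_pos: [489.6, -245.3, 22.9]
eef_rot: [-3.136, 0.0, 2.902]
ft_force: [-0.1, -0.3, -0.5]
width: 54.3
```

Emit:
drive_tool([
  [[0, 0, -0.5, 0], [0, 0, -1, 0], [0, 0, -1, 0], [0, 0, -1, 0]],
])

```text
time: 14.3
ee_pos: [489.8, -245.3, 22.2]
eef_rot: [-3.136, 0.001, 2.902]
ft_force: [-0.0, -0.7, -0.4]
width: 54.0
```

Emit:
drive_tool([
  [[0, 0, -0.4, 0], [0, 0, -0.8, 0], [0, 0, -0.8, 0], [0, 0, -0.8, 0]],
])

```text
time: 14.63
ee_pos: [489.8, -245.3, 21.7]
eef_rot: [-3.136, 0.001, 2.902]
ft_force: [-1.2, 0.7, 5.2]
width: 54.0
```

Contact. Release and rise.

Emit:
drive_tool([
  [[0, 0, 0, 0], [0, 0, 0, 0], [0, 0, 0, 0], [0, 0, 0, 0], [0, 0, 0, 0], [0, 0, 30, 0], [0, 0, 70, 0], [0, 0, 110, 0], [0, 0, 130, 0], [0, 0, 130, 0], [0, 0, 130, 0], [0, 0, 130, 0]],
], hand=0)

```text
time: 15.63
ee_pos: [489.4, -244.9, 150.7]
eef_rot: [-3.136, 0.0, 2.902]
ft_force: [-0.6, 0.6, -0.1]
width: 93.2
```

```bash
python3 - <<'E'
from h import *
_,_,o=snap('wrist','w9'); print(o['time'],o['ee_pos'],o['eef_rot'],o['width'])
crop('w9',220,110,420,310,4,'c13')
E
```

```text
15.6333 [ 489.43174245 -244.86606128  150.72369912] [-3.13613347e+00  1.63113969e-05  2.90208533e+00] 93.23546734524164
```

View pics/c13.png

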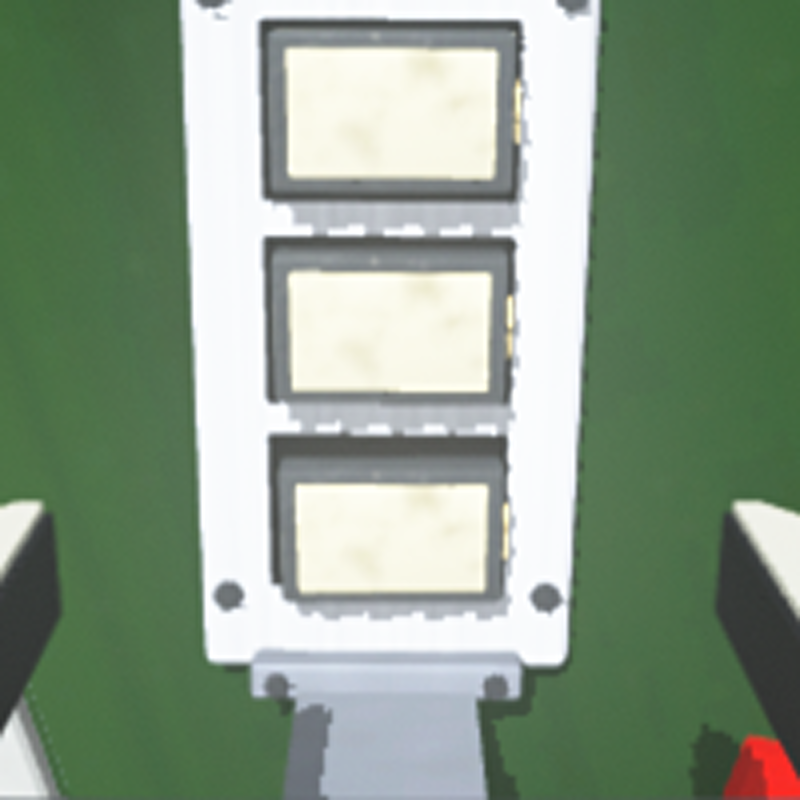

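```bash
python3 - <<'E'
from h import *
C=lambda q,x,y,k:[[x+a/k,y+b/k] for a,b in q]
s=load('w9');f='w9'
y=s['r'][2]
def tx(P): d=(P-s['p'])[:,:2]; return np.c_[d@[np.cos(y),np.sin(y)],d@[np.sin(y),-np.cos(y)]].round(1)
for q in ([(284,47),(500,47),(497,180),(288,180)],[(288,271),(493,272),(490,393),(290,392)],[(294,485),(489,484),(486,594),(298,595)]): rel(f,C(q,220,110,4),26)
print(tx(toplane('wrist',f,C([(262,20),(523,20),(264,238),(516,238),(269,436),(508,435)],220,110,4),15)))
print('plate end',tx(toplane('wrist',f,C([(208,664),(567,664)],220,110,4),12)))
E
```

```text
edges [np.float64(29.2), np.float64(47.1), np.float64(29.2), np.float64(46.8)] centre [ 443.4 -231.8   26. ] ang 1.332 yaw 2.902 tool xy offset [47.8  1.7]
edges [np.float64(29.2), np.float64(46.9), np.float64(29.2), np.float64(47.0)] centre [ 492.2 -244.2   26. ] ang 1.328 yaw 2.902 tool xy offset [-2.5  1.3]
edges [np.float64(29.4), np.float64(46.9), np.float64(29.4), np.float64(46.5)] centre [ 543.4 -256.2   26. ] ang 1.339 yaw 2.902 tool xy offset [-55.1   1.8]
[[ 67.7 -27.6]
 [ 67.7  31.1]
 [ 17.6 -28.4]
 [ 17.6  30.9]
 [-32.1 -28.5]
 [-31.8  30.4]]
plate end [[-97.7 -46.8]
 [-97.4  48.1]]
```

Emit:
drive_tool([
  [[30, -8, 0, 0], [60, -15, 0, 0], [90, -22, 0, 0], [110, -27, 0, 0], [117.6, -29.5, 0, 0], [117.6, -29.5, 0, 0], [117.6, -29.5, 0, 0], [117.6, -29.5, 0, 0], [117.6, -29.5, 0, 0], [117.6, -29.5, 0, 0]],
])

```text
time: 16.52
ee_pos: [606.4, -274.7, 151.5]
eef_rot: [-3.136, 0.0, 2.901]
ft_force: [-0.4, -0.2, 0.5]
width: 93.2
```

```bash
python3 - <<'E'
from h import *
_,_,o=snap('wrist','w10'); print(o['time'],o['ee_pos'],o['eef_rot'],o['width'])
crop('w10',220,130,420,310,4,'c14')
E
```

```text
16.5167 [ 606.40437743 -274.6745502   151.48379385] [-3.13604636e+00  2.81141087e-04  2.90131283e+00] 93.2066445912089
```

View pics/c14.png

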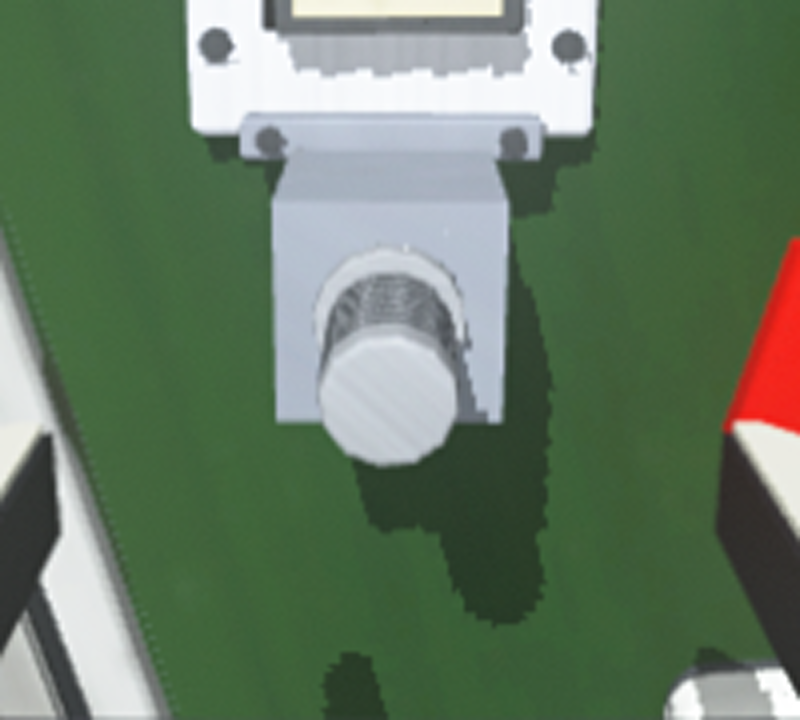

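```bash
python3 - <<'E'
from h import *
C=lambda q,x,y,k:[[x+a/k,y+b/k] for a,b in q]
s=load('w10');f='w10'
y=s['r'][2]
def tx(P): d=(P-s['p'])[:,:2]; return np.c_[d@[np.cos(y),np.sin(y)],d@[np.sin(y),-np.cos(y)]].round(1)
rel(f,C([(273,203),(509,203),(504,422),(276,422)],220,130,4),72)
P=toplane('wrist',f,C([(388,399),(319,399),(457,399),(388,333),(388,466)],220,130,4),118);print(tx(P),P[0])
print(tx(toplane('wrist',f,C([(390,318),(315,320),(465,320)],220,130,4),78)))
E
```

```text
edges [np.float64(45.9), np.float64(45.7), np.float64(45.9), np.float64(46.5)] centre [ 609.1 -273.8   72. ] ang 1.332 yaw 2.901 tool xy offset [-2.4  1.4]
[[ -1.3   1.1]
 [ -1.3 -10.2]
 [ -1.3  12.5]
 [ 10.2   1.1]
 [-13.4   1.1]] [ 607.91344044 -273.8928314   118.        ]
[[ -0.9   1.4]
 [ -1.3 -13.2]
 [ -1.3  15.9]]
```

Emit:
drive_tool([
  [[1, -0.1, -25, 0], [1, -0.1, -45, 0], [1, -0.1, -58, 0], [1, -0.1, -66, 0], [1, -0.1, -66, 0], [1, -0.1, -66, 0], [1, -0.1, -66, 0], [1, -0.1, -66, 0], [1, -0.1, -66, 0], [1, -0.1, -66, 0]],
])

```text
time: 17.4
ee_pos: [608.7, -275.0, 86.0]
eef_rot: [-3.136, 0.002, 2.902]
ft_force: [-0.4, -0.1, 0.4]
width: 93.3
```

```bash
python3 - <<'E'
from h import *
_,_,o=snap('wrist','w11'); print(o['time'],o['ee_pos'],o['eef_rot'],o['width'])
crop('w11',220,160,420,330,4,'c15')
for i in range(2): print(env.get_obs()['ee_pos'])
E
```

```text
17.4 [ 608.67101048 -274.97004123   86.00122614] [-3.13582187e+00  1.68630784e-03  2.90181517e+00] 93.33043978400961
[ 608.59408519 -274.9387982    85.83922656]
[ 608.59408519 -274.9387982    85.83922656]
```

View pics/c15.png

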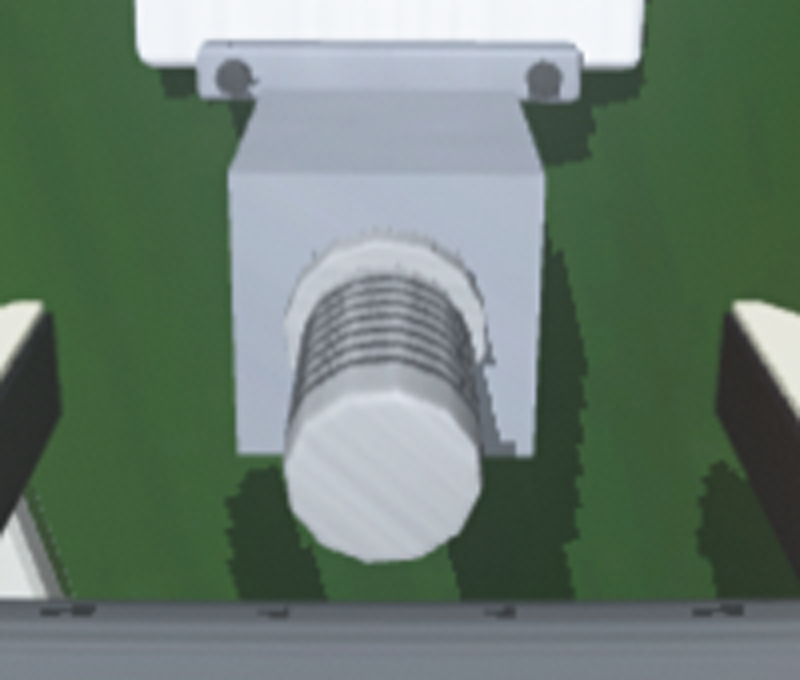

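Emit:
drive_tool([
  [[-0.9, -0.1, -1, 0], [-0.9, -0.1, -2, 0], [-0.9, -0.1, -2, 0], [-0.9, -0.1, -2, 0], [-0.9, -0.1, -2, 0]],
])

```text
time: 17.87
ee_pos: [607.4, -274.9, 83.2]
eef_rot: [-3.136, 0.001, 2.902]
ft_force: [-0.0, 0.4, 0.4]
width: 93.0
```

Emit:
drive_tool([
  [[0, 0, 0, 0], [0, 0, 0, 0], [0, 0, 0, 0], [0, 0, 0, 0], [0, 0, 0, 0], [0, 0, 0, 0], [0, 0, 0, 0], [0, 0, 0, 0], [0, 0, 0, 0], [0, 0, 0, 0], [0, 0, 0, 0], [0, 0, 0, 0], [0, 0, 0, 0], [0, 0, 0, 0]],
], hand=255)

```text
time: 19.03
ee_pos: [607.5, -275.0, 83.3]
eef_rot: [-3.136, 0.001, 2.902]
ft_force: [0.0, -0.2, 0.5]
width: 23.5
```

Emit:
drive_tool([
  [[0, 0, 0.5, 0], [0, 0, 1, 0], [0, 0, 2, 0], [0, 0, 3, 0], [0, 0, 4, 0], [0, 0, 5, 0], [0, 0, 6, 0], [0, 0, 6, 0], [0, 0, 6, 0]],
])

```text
time: 19.78
ee_pos: [607.5, -275.0, 89.4]
eef_rot: [-3.136, 0.001, 2.902]
ft_force: [-0.4, 0.6, -2.7]
width: 23.3
```

Emit:
drive_tool([
  [[0, 0, 2, 0], [0, 0, 4, 0], [0, 0, 6, 0], [0, 0, 8, 0], [0, 0, 10, 0], [0, 0, 12, 0], [0, 0, 14, 0], [0, 0, 16, 0], [0, 0, 16, 0]],
])

```text
time: 20.53
ee_pos: [607.6, -275.1, 105.8]
eef_rot: [-3.136, 0.001, 2.902]
ft_force: [0.1, -0.5, -1.7]
width: 23.4
```

Emit:
drive_tool([
  [[0, 0, 2, 0], [0, 0, 4, 0], [0, 0, 6, 0], [0, 0, 8, 0], [0, 0, 10, 0], [0, 0, 12, 0], [0, 0, 13, 0], [0, 0, 13, 0], [0, 0, 13, 0], [0, 0, 13, 0]],
])

```text
time: 21.37
ee_pos: [607.4, -274.9, 118.2]
eef_rot: [-3.136, 0.001, 2.902]
ft_force: [-0.1, 0.9, -2.2]
width: 23.8
```

```bash
python3 - <<'E'
from h import *
_,_,o=snap('wrist','w12'); snap('side','s12'); snap('top','t12'); print(o['time'],o['ee_pos'],o['eef_rot'],o['width'],o['ft_force'],o['torque'])
crop('w12',220,80,420,330,3,'c16');crop('s12',330,200,470,340,5,'c17')
E
```

```text
21.3667 [ 607.41298062 -274.87886037  118.21597302] [-3.13592748e+00  5.02021906e-04  2.90192136e+00] 23.809513139228518 [-0.05153615  0.85798849 -2.19485911] [0.0637426  0.00497317 0.04746111]
```

View pics/c16.png

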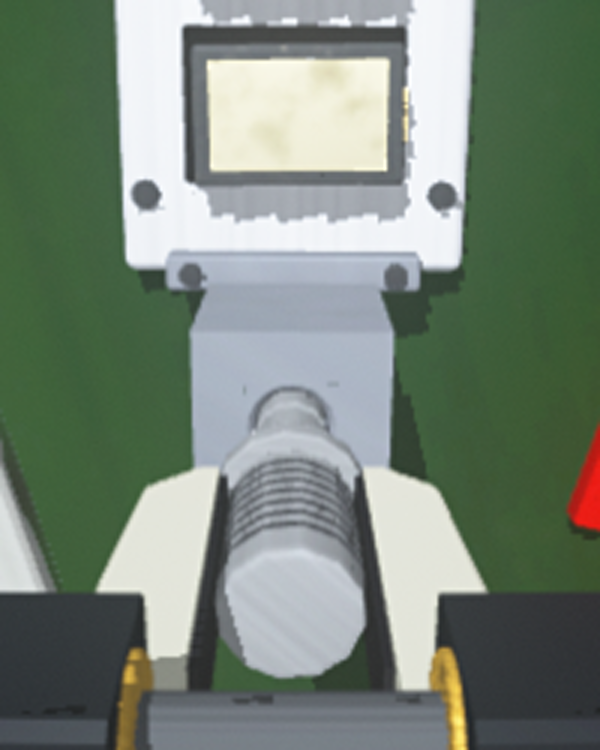

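View pics/c17.png

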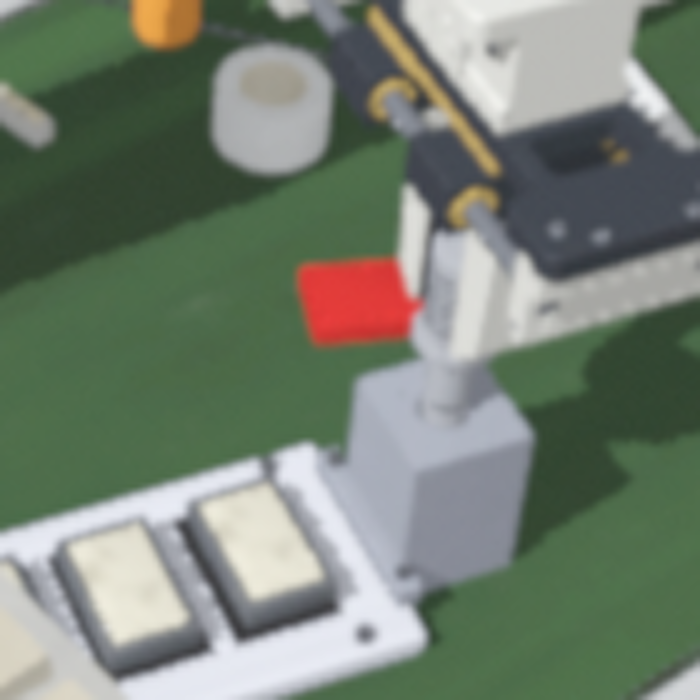

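View pics/t12.png

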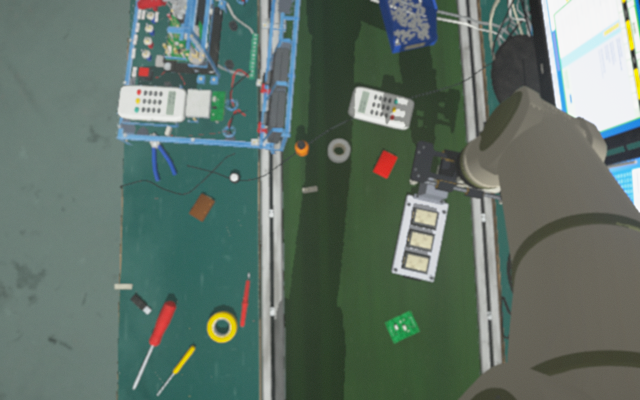

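```bash
python3 - <<'E'
from h import *
o=env.get_obs();print(o['time'],o['ee_pos'],o['width'],o['ft_force']); print(env.close_job())
E
```

```text
21.5167 [ 607.383575   -274.90448093  118.18553326] 23.13267322703529 [-0.15647766 -0.0339412  -1.77495111]
the job is handed in; nothing more can be done
None
```

Both loose battery packs are on the empty pads and released, and the lock pin is lifted about 35 mm and still held in the gripper. The job was handed in at 21.5 s of the 58 s allowed.

- **Battery packs:** The bench pack is on pad_1 and the belt pack on pad_2. By the wrist camera, each sits within about 0.5 mm of its pad's centre and is square to within about 0.005 rad. The camera calibration is only good to about 2 mm.
- **Lock pin:** The gripper rose 34.9 mm. In the last wrist and side pictures the groove looks just clear of the block, with the lower part of the pin still in the bore. Sideways force stayed under about 1 N during the lift, and at the end the tool carried about 1.8 N, close to the pin's own weight.
- **Checks that disagreed:**
  - battery_c, which I did not touch, measured about 2.6 mm off its pad centre toward the guide block. The spacing from pad_2 to pad_3 is therefore slightly wider than from pad_1 to pad_2.
  - When I picked up the belt pack, the arm was at the edge of its reach. It stopped about 3 mm off the commanded pose and kept a tilt of about 5 mrad to the end. I re-measured the pack and corrected its position before placing it.
- **Bystanders:** In the last top view, the brown and red look-alikes and the other objects appear unmoved.

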